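# Seat a keyed shaft in a pulley hub against its spring

## Task

Swing the magnifier lamp aside so that no part of its head hangs over the belt pulley. Then take the keyed shaft from the wooden rack (leave the plain one standing there), put it into the pulley's bore, turn it until its key finds the keyway, and push it fully home against the spring in the bore, collar down on the hub face. Finish while still holding the shaft down there with the gripper: the spring would lift it again before I can tighten the grub screw.

Things in the scene. Friction and masses are not known exactly. Their poses are not given: they have to be found in the camera images.
- lamp_arm (a joint): swing of the magnifier lamp's level arm about its post, rad; 0 when the lens is centred over the pulley's bore; grows as the head swings counter-clockwise seen from above, toward the robot's right and away from the pulley; range -0.3 to 1.5; stays where it is left (friction 0.2 N m)
- lamp_hinge (a point): point on the lamp's vertical swing axis (the post), at the height of the arm, 226 mm above the bench. The post (18 mm thick) stands on a round grey foot of 90 mm, behind the pulley and to its right
- lamp_head (a point): centre of the magnifier head, a white ring of 110 mm diameter with a glass lens, 195 mm from the swing axis; its underside is 216 mm, its top 237 mm above the bench. A grey arm, 16 mm wide and 9 mm high, runs level from the post to it
- lamp_knob (a point): middle of the lamp's black upright hand knob, 16 mm diameter, at the head's rim farthest from the post, 261 mm from the swing axis; its top is 24 mm above this point, the ring's top 29 mm below it. Above the ring it is free all round, to pinch or push
- pulley: dark steel V-belt pulley, 120 mm diameter, fixed flat on a steel plate by two toe clamps on its rim (front and back, up to 64 mm above the bench). Origin on its axis at its underside, 12 mm above the bench, z up. Hub 52 mm diameter, top 55 mm above the origin. Bore 26 mm diameter, open upward; keyway 10 mm wide, full height, on the pulley's -x side, its floor 18 mm from the axis
- hub_face (a point): centre of the bore's mouth in the hub's flat upper face, 67 mm above the bench; axes as the pulley's
- wave_spring (a joint): how far the sprung washer in the bore is pressed down, m: 0 at rest, its top then 38 mm below the hub face; 0.008 with the shaft home; stop at 0.010. It pushes up with 8 N at rest and 1 N more for each mm (16 N with the shaft home)
- keyed_shaft: steel stub shaft with a key, 100 mm long, about 0.4 kg, hanging upright in a slot of the rack by its collar. Origin at the centre of its lower end, z up its axis. Journal 24 mm diameter from 0 to 46 mm (4 mm lead-in chamfer at the end), collar 46 mm diameter from 46 to 54 mm, then the tang. The key is on its -x side; it goes home only with its -x along the pulley's -x
- shaft_tang (a point): middle of the keyed shaft's tang, its grip, on the axis 77 mm above the origin. The tang reaches 23 mm up and 23 mm down (to the collar) from here; two flats, 20 mm apart, face the shaft's +y and -y; its rounded sides are 28 mm apart
- shaft_key (a point): lower end of the keyed shaft's dark key: 8 mm wide, 4 mm proud of the journal, round-ended, from 16 to 42 mm above the shaft's lower end; a 5 mm black punch mark on the collar's top stands right above it. At a wrong angle it rests on the hub face with the journal 16 mm in the bore
- shaft_seat (a point): point on the keyed shaft's axis at the underside of its collar, 46 mm above its origin; meets hub_face when the shaft is home
- plain_shaft: the same stub shaft without key or punch mark, in the other slot of the rack; origin and axes as for the keyed shaft
- shaft_rack: wooden rack, fixed, 77 x 240 mm (long side along its y), 75 mm high; the shafts hang upright in two slots, 36 mm wide, 120 mm apart and open toward the rack's -x, in its 12 mm top board, collars on the board. Origin on the bench, midway between the two shafts
Mind the look-alikes: they are no part of the job. Leave any green, turquoise or yellow look-alike of the keyed_shaft alone.

How it is judged:
On the way, in this order (a step that is already met when the one before it is completed fails the run):
1. the lamp head is swung clear of the pulley (its centre more than 118 mm from the pulley's axis, seen from above) while the keyed shaft is still out of the bore (horizontal distance between lamp_head and hub_face above 0.118 m and distance between shaft_seat and hub_face above 0.06 m), for 0.2 s.
2. the key has entered the keyway: collar less than 20 mm above the hub face, shaft in line with the bore (z of shaft_seat in the frame of pulley below 0.075 m and horizontal distance between shaft_seat and hub_face below 0.004 m and angle between the x axis of keyed_shaft and the x axis of pulley, either way round below 0.15 rad), for 0.05 s.
At the end, for the whole second after the job is handed in: the keyed shaft is in the bore, upright (0.06 rad), key in keyway, collar within 2 mm of the hub face, spring pressed 5.5 mm or more, still held by the fingers (over 3 N); lamp head clear of the pulley (centres over 118 mm apart from above); plain shaft within 30 mm of its place (z of shaft_seat in the frame of pulley below 0.057 m and horizontal distance between shaft_seat and hub_face below 0.003 m and angle between keyed_shaft's own z axis and vertical below 0.06 rad and angle between the x axis of keyed_shaft and the x axis of pulley, either way round below 0.15 rad and value of joint wave_spring above 0.0055 m and contact force between the fingers and keyed_shaft above 3 N and linear speed of keyed_shaft below 0.02 m/s and horizontal distance between lamp_head and hub_face above 0.118 m and distance of plain_shaft from where it was at the start of the episode below 0.03 m); the arm keeps its last pose, push and grip.
It fails at once if the plain shaft is taken out of the rack (distance of plain_shaft from where it was at the start of the episode above 0.03 m).
It also fails if it takes over 58 s, if anything falls off the work surface, if the arm or the gripper's body presses on something with over 40 N, if the wrist force passes 120 N, or if a joint passes its speed limit or range.

## Robot

A 7-joint arm with a two-finger parallel gripper is mounted at the origin on a cart in front of the work surface, level with it; the furniture and walls round the work are solid. World frame = base frame: x ahead of the robot, y to its left, z up, the work surface at z = 0. Lengths are in m, angles in rad, forces in N, time in s.
With the tool pointing down it reaches from about 0.425 to 0.925 m from the base axis. Payload 6.8 kg.
Tool frame: the origin (TCP) lies at the very end of the fingers, on their centre line; the grasp point (between the pads) lies 19 mm behind it; z points along the fingers, y is the line along which they close (so a half turn about z gives the same grasp; the last joint's range is limited). The gripper opens to 85 mm and grips with 20 to 120 N. Pads are 22 mm wide; open, the fingers measure 114 mm over their backs; the gripper's body (76 mm by 85 mm) begins 54 mm behind the grasp point. The pads swing forward as they close: fully open they stand 13 mm farther back than shut.
Start: joints at [1.077, 0.477, 0.022, 1.555, -0.011, 1.109, -0.083], TCP at [0.254, -0.625, 0.202] pointing down, gripper open.
Joint ranges: [-2.96, 2.96], [-0.34, 2.1], [-1.41, 1.46], [0.24, 2.44], [-1.37, 4.51], [0.17, 1.92], [-2.96, 2.96]. Speed limits (rad/s): [2.39, 2.39, 3.14, 3.14, 3.14, 3.14, 3.14].

## Interface

Orientations are given as a rotation vector (axis times angle).
In Python, from bench import r gives the robot as it stands.
- The arm moves only by the tool play_rows, never from a script. Its argument "targets" is text: rows parted by semicolons, each of 5 numbers parted by spaces: the closure, from -1 (fully open) to 1 (shut), then the shift along the tool's x, y, z in m, then the turn about the tool's z in rad. In form: gripper dx dy dz spin; .... A call has 1 to 8 rows; each row is the pose to reach, as a shift and turn from the pose commanded when the call began, along the tool's axes at that moment; what a row does not reach only later rows make up. A row lasts 1/12 s, in which the tool goes at most 41.7 mm and 7.16 degrees, less where a joint would pass 70% of its speed; a pose out of reach is approached as far as the arm can. A call with a gripper value outside its range is refused whole. The fingers move at their own pace and stop on an object; "squeeze" is the grip in N (left out, the last holds). Time passes only in rows, so rows that repeat a pose let the fingers close. It gives the time, the measured TCP pose, the force, the opening and the grip force at its end, in the units of the state.
- r.get_obs(): the state, without advancing time (a new reading comes with each control period).
- r.grab_frame(name): name is "side" or "top" or "wrist"; returns the picture (384x512x3 uint8, red, green, blue); there is no depth.
- r.camera_info(name): a dict with "fov_y" (degrees; the focal length in pixels is half the picture's height over the tangent of half this angle, whatever the lens; pixels are square), "cx", "cy" (the principal point, pixels), "k1" (the pictures are not rectified: a ray, as slopes to the right and down, at radius r is drawn at 1 + k1 r^2 times it, then the intrinsics apply), "position" and "rotation" of the camera in the world. Camera axes: x right, y down, z forward; pixel columns grow to the right and rows downward; lengths in m; the calibration is good to about 2 mm. A picture is of the moment at which its call begins: read the wrist's pose just before it. camera_info takes no time and is no camera call; for the wrist camera it gives the pose at the moment of the call.
- r.hand_in(): hands the job in; it is judged then, once.
The state is a dict: "clock": time; "joints": joint angles; "qvel": joint speeds; "tau": joint torques, N m; "tcp_pos": TCP position; "orientation": TCP orientation; "contact_force": force on the tool from outside, world axes, zero at the start; "moment": the same for the moment, N m; "grip_width": finger opening in m; "gripper_force": force on a finger pad.
Only numpy, scipy, OpenCV 4.12 (cv2) and the standard library are available. Lean on these libraries where they do the work, as an engineer would, in place of code of your own. Each camera call takes 0.05 s, during which the arm holds its last target. There are 200 camera calls.

## Working session

There is one attempt and no reset: what is moved stays moved. The work goes in short steps, Python scripts to look and compute and a tool call to move; the robot and the scene stay as the last step left them, time stands still between calls to the robot, and variables do not carry over. Pictures are saved under pics/ and viewed, at most 10 in all, crops included, and the job is handed in when it is done.

Besides the shell and the picture viewer there is one more tool, called after "Call:" as a command line: name --argument value ..., lists and objects as JSON in quotes. play_rows: Moves the arm, as the interface text tells. Its arguments: {"type":"object","properties":{"targets":{"type":"string"},"squeeze":{"type":"number"}},"required":["targets"]}

```bash
mkdir -p pics; ls
cat > h.py <<'E'
import numpy as np, cv2
from scipy.spatial.transform import Rotation as R
from bench import r
def cam(n):
    c=r.camera_info(n); f=192/np.tan(np.radians(c['fov_y'])/2)
    Rm=np.array(c['rotation']); 
    if Rm.shape!=(3,3): Rm=R.from_rotvec(Rm.ravel()).as_matrix() if Rm.size==3 else R.from_quat(Rm).as_matrix()
    return c,f,Rm,np.array(c['position'])
def ray(n,u,v,C=None):
    c,f,Rm,p=C or cam(n)
    d=np.array([(u-c['cx'])/f,(v-c['cy'])/f]); s=d.copy()
    for _ in range(20): s=d/(1+c['k1']*(s@s))
    w=Rm@np.array([s[0],s[1],1]); return p,w/np.linalg.norm(w)
def atz(n,u,v,z,C=None):
    p,w=ray(n,u,v,C); return p+w*(z-p[2])/w[2]
def proj(n,P,C=None):
    c,f,Rm,p=C or cam(n); q=Rm.T@(np.array(P)-p); s=q[:2]/q[2]; s=s*(1+c['k1']*(s@s))
    return s*f+[c['cx'],c['cy']]
E
python3 - <<'E'
from h import *
o=r.get_obs(); print({k:np.round(v,3) for k,v in o.items()})
for n in('side','top','wrist'):
    c=r.camera_info(n); print(n,c)
a=r.grab_frame('top');b=r.grab_frame('side')
cv2.imwrite('pics/top0.png',a[:,:,::-1]);cv2.imwrite('pics/side0.png',b[:,:,::-1])
cv2.imwrite('pics/both0.png',cv2.resize(a,(800,600),interpolation=cv2.INTER_CUBIC)[:,:,::-1])
cv2.imwrite('pics/sideb0.png',cv2.resize(b,(800,600),interpolation=cv2.INTER_CUBIC)[:,:,::-1])
E
```

```text
pics
{'clock': np.float64(0.0), 'joints': array([ 1.077,  0.478,  0.022,  1.556, -0.011,  1.109, -0.083]), 'qvel': array([ 0.001,  0.   , -0.   ,  0.   ,  0.001, -0.002,  0.001]), 'tau': array([-0.0000e+00, -5.9645e+01,  1.6080e+00, -2.8119e+01,  1.2000e-02,
        9.0000e-03, -0.0000e+00]), 'tcp_pos': array([ 0.254, -0.625,  0.201]), 'orientation': array([-3.082e+00, -6.020e-01,  1.000e-03]), 'contact_force': array([-0.886,  0.221,  0.433]), 'moment': array([ 0.009,  0.034, -0.013]), 'gripper_force': np.float64(0.0), 'grip_width': np.float64(0.086)}
side {'fov_y': 46.33567143940127, 'cx': 252.6593588076337, 'cy': 192.60413875228318, 'k1': -0.10867511254594274, 'position': array([-0.00318884,  0.94520404,  0.90679353]), 'rotation': array([-0.79076493,  2.49504592, -1.23150259])}
top {'fov_y': 48.74862269078786, 'cx': 257.7465598623308, 'cy': 191.7428321395814, 'k1': -0.05564276256660032, 'position': array([0.3187596 , 0.13700388, 1.31526487]), 'rotation': array([-2.12507027,  2.10187614, -0.20996536])}
wrist {'fov_y': 60.63243218786178, 'cx': 251.78377915657242, 'cy': 195.17795742607382, 'k1': -0.06620560498711517, 'position': array([ 0.31493585, -0.59989907,  0.37345326]), 'rotation': array([ 2.41678784, -1.62601585, -0.21929858])}
```

View pics/both0.png

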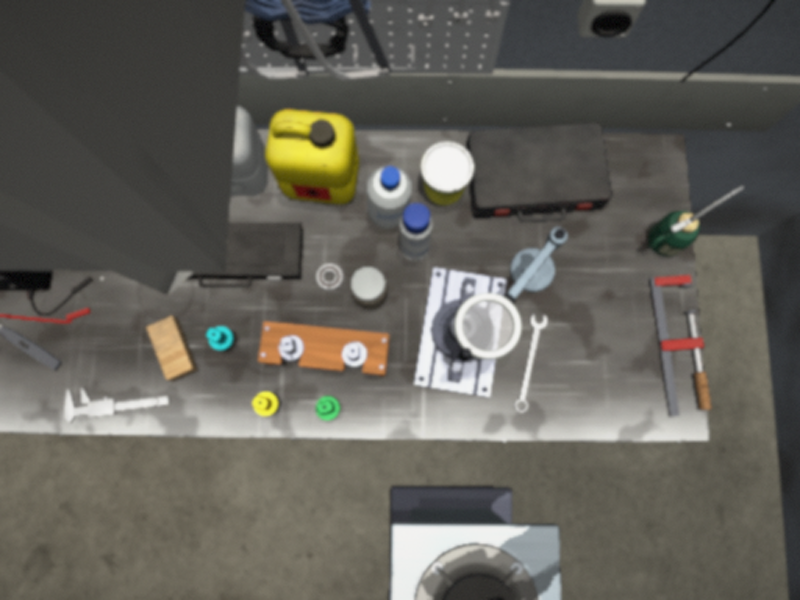

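View pics/sideb0.png

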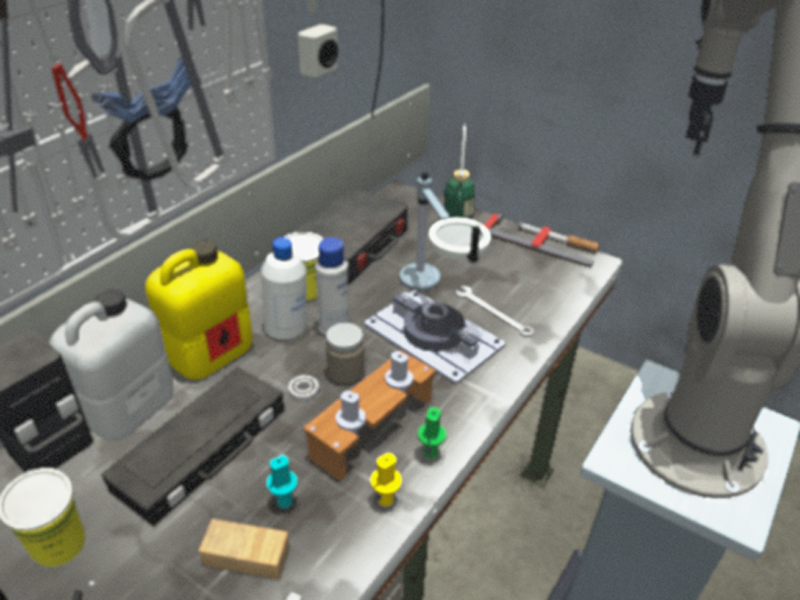

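The top view (800 px scale) shows the rack at (325,347), with grey shafts at (290,348) and (354,354). The lamp ring is at (487,326), its post top at (558,237), and the pulley is under the ring at about (462,330). Things I could mistake for the keyed shaft are the two grey ones in the rack, turquoise (219,338), yellow (264,404) and green (327,408). I'll rule out the coloured three and use the punch mark to choose between the grey ones.

Run:
```python
import cv2,numpy as np
a=cv2.imread('pics/top0.png');b=cv2.imread('pics/side0.png')
def cr(i,u,v,w,h,s): return cv2.resize(i[v:v+h,u:u+w],(w*s,h*s),interpolation=cv2.INTER_CUBIC)
m=np.zeros((600,800,3),np.uint8)
x=cr(a,160,200,100,50,4);m[:200,:400]=x          # top rack s4
x=cr(a,260,140,100,125,3);m[200:575,:300]=x       # top pulley s3
x=cr(b,190,215,100,90,4);m[:360,400:800]=x        # side rack s4
x=cr(b,230,170,100,75,4);m[300:600,400:800]=x     # side pulley
x=cr(b,260,105,60,70,1)
cv2.imwrite('pics/m1.png',m)
```

```text
(no output)
```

View pics/m1.png

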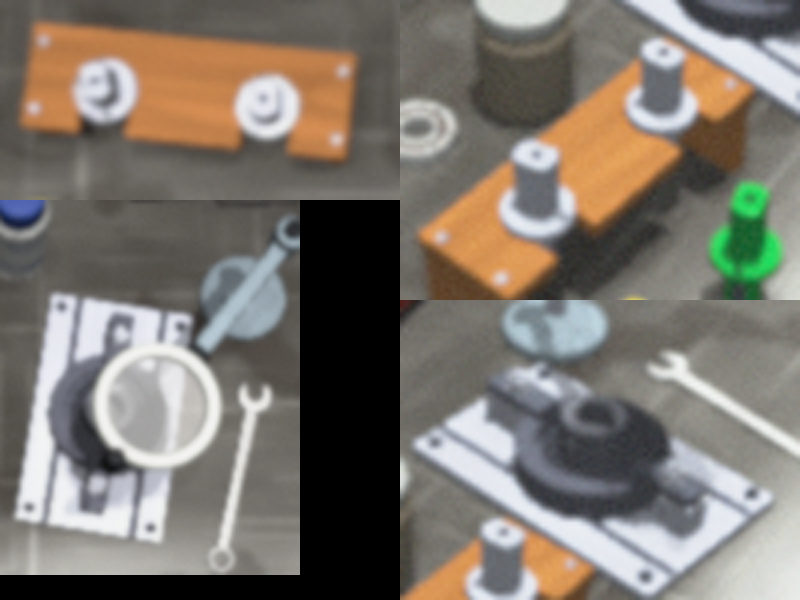

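Run:
```python
from h import *
np.set_printoptions(precision=4,suppress=True)
t=lambda x,y:(160+x/4,200+y/4); p=lambda x,y:(260+x/3,140+(y-200)/3)
s1=lambda x,y:(190+(x-400)/4,215+y/4); s2=lambda x,y:(230+(x-400)/4,170+(y-300)/4)
print('L top',atz('top',*t(106,91),.083),'side',atz('side',*s1(538,208),.083), 'tangtop',atz('side',*s1(536,153),.129),atz('top',*t(99,82),.129))
print('R top',atz('top',*t(268,106),.083),'side',atz('side',*s1(661,104),.083),'tangtop',atz('side',*s1(664,50),.129),atz('top',*t(265,98),.129))
print('nails',[atz('top',*t(*q),.075)[:2] for q in((43,40),(343,71),(336,139),(33,108))])
print('bore side',atz('side',*s2(593,415),.067))
ps=[atz('top',*p(*q),.012)[:2] for q in((62,306),(182,327),(28,508),(150,528))];print('plate',ps,np.mean(ps,0))
ps=[atz('side',*s2(*q),.012)[:2] for q in((434,442),(752,494),(645,576))];print('plate side',ps)
print('head top',atz('top',*p(158,405),.237),'post top',atz('top',*p(293,232),.24),atz('side',175/800*0+423/1.5625,178/1.5625,.24),'foot',atz('top',*p(243,298),.008),'knob',atz('top',*p(113,458),.29),'head side',atz('side',460/1.5625,236/1.5625,.237))
print('knob top side',atz('side',475/1.5625,229/1.5625,.290))
```

```text
L top [0.4759 0.3509 0.083 ] side [0.4765 0.3508 0.083 ] tangtop [0.478  0.3491 0.129 ] [0.4763 0.3482 0.129 ]
R top [0.4663 0.2318 0.083 ] side [0.4671 0.2301 0.083 ] tangtop [0.4675 0.2277 0.129 ] [0.4664 0.2305 0.129 ]
nails [array([0.5144, 0.4009]), array([0.4938, 0.1777]), array([0.4435, 0.182 ]), array([0.4636, 0.4058])]
bore side [0.5231 0.0253 0.067 ]
plate [array([0.6392, 0.0716]), array([ 0.6178, -0.0547]), array([0.4264, 0.1062]), array([ 0.4073, -0.0184])] [0.5227 0.0262]
plate side [array([0.6408, 0.0672]), array([ 0.4075, -0.0242]), array([0.4278, 0.1011])]
head top [0.4972 0.0003 0.237 ] post top [ 0.6527 -0.1212  0.24  ] [ 0.6627 -0.136   0.24  ] foot [ 0.651  -0.1208  0.008 ] knob [0.4446 0.0441 0.29  ] head side [0.4935 0.0042 0.237 ]
knob top side [0.445 0.045 0.29 ]
```

Call:
play_rows --targets "1 0 0 -0.12 0;1 0 0 -0.12 0;1 0 0 -0.12 0;1 0.15 -0.14 -0.16 0;1 0.15 -0.14 -0.16 0;1 0.15 -0.14 -0.16 0;1 0.15 -0.14 -0.16 0;1 0.15 -0.14 -0.16 0" --squeeze 40

```text
clock: 0.77
tcp_pos: [0.3403, -0.4378, 0.362]
orientation: [-3.083, -0.602, 0.001]
contact_force: [1.4, 0.7, -0.2]
grip_width: -0.0006
gripper_force: 0.0
```

```bash
cat >> h.py <<'E'
def goal(P,yaw=None):
    "tool-axis shift and spin to world TCP P, tool-x yaw (deg)"
    o=r.get_obs(); M=R.from_rotvec(o['orientation']).as_matrix(); y0=np.degrees(np.arctan2(M[1,0],M[0,0]))
    d=M.T@(np.array(P)-o['tcp_pos'])
    s=0 if yaw is None else -((yaw-y0+180)%360-180)*np.pi/180
    print('t',round(float(o['clock']),2),'tcp',np.round(o['tcp_pos'],4),'yaw',round(y0,2),'z',np.round(M[:,2],3),'F',np.round(o['contact_force'],1),'w',round(float(o['grip_width']),4),'-> shift',np.round(d,4),'spin',round(s,3))
E
python3 -c "
from h import *
goal([.578,.06,.36]);print(r.get_obs()['joints'].round(2))"
```

```text
t 0.77 tcp [ 0.3403 -0.4378  0.362 ] yaw 22.1 z [-0.001  0.    -1.   ] F [ 1.4  0.7 -0.2] w -0.0006 -> shift [ 0.4075 -0.3718  0.002 ] spin 0
[ 0.85  0.17 -0.06  1.62  0.01  1.35 -0.4 ]
```

Call:
play_rows --targets "1 0.407 -0.372 0 0;1 0.407 -0.372 0 0;1 0.407 -0.372 0 0;1 0.407 -0.372 0 0;1 0.407 -0.372 0 0;1 0.407 -0.372 0 0;1 0.407 -0.372 0 0;1 0.407 -0.372 0 0"

```text
clock: 1.43
tcp_pos: [0.4835, -0.137, 0.3619]
orientation: [3.083, 0.602, -0.0]
contact_force: [0.5, -0.9, -1.2]
grip_width: 0.0004
gripper_force: 0.0
```

```bash
python3 -c "
from h import *
goal([.578,.06,.36]);print(r.get_obs()['joints'].round(2))"
```

```text
t 1.43 tcp [ 0.4835 -0.137   0.3619] yaw 22.09 z [-0. -0. -1.] F [ 0.5 -0.9 -1.2] w 0.0004 -> shift [ 0.1617 -0.147   0.0018] spin 0
[ 0.47  0.09 -0.34  1.71  0.03  1.34 -1.06]
```

Call:
play_rows --targets "1 0.162 -0.147 0 0;1 0.162 -0.147 0 0;1 0.162 -0.147 0 0;1 0.162 -0.147 0 0;1 0.162 -0.147 0 0;1 0.162 -0.147 0 0;1 0.162 -0.147 0.04 0;1 0.162 -0.147 0.08 0"

```text
clock: 2.1
tcp_pos: [0.5798, 0.0604, 0.2827]
orientation: [-3.082, -0.607, -0.008]
contact_force: [0.2, 0.4, -1.6]
grip_width: 0.0
gripper_force: 0.0
```

Run:
```python
from h import *
H=np.array([.651,-.121])
for a in (112,112,120,130,140,150,160,170,176,180):
    t=np.radians(a);print(a,end=' ');goal([*(H+.195*np.array([np.cos(t),np.sin(t)])),.214])
a=r.grab_frame('wrist');cv2.imwrite('pics/w1.png',cv2.resize(a,(800,600),interpolation=cv2.INTER_CUBIC)[:,:,::-1])
```

```text
112 t 2.1 tcp [0.5798 0.0604 0.2827] yaw 22.27 z [ 0.005  0.001 -1.   ] F [ 0.2  0.4 -1.6] w 0.0 -> shift [-0.0023 -0.0002  0.0687] spin 0
112 t 2.1 tcp [0.5798 0.0604 0.2827] yaw 22.27 z [ 0.005  0.001 -1.   ] F [ 0.2  0.4 -1.6] w 0.0 -> shift [-0.0023 -0.0002  0.0687] spin 0
120 t 2.1 tcp [0.5798 0.0604 0.2827] yaw 22.27 z [ 0.005  0.001 -1.   ] F [ 0.2  0.4 -1.6] w 0.0 -> shift [-0.0294  0.0016  0.0685] spin 0
130 t 2.1 tcp [0.5798 0.0604 0.2827] yaw 22.27 z [ 0.005  0.001 -1.   ] F [ 0.2  0.4 -1.6] w 0.0 -> shift [-0.0626  0.0091  0.0684] spin 0
140 t 2.1 tcp [0.5798 0.0604 0.2827] yaw 22.27 z [ 0.005  0.001 -1.   ] F [ 0.2  0.4 -1.6] w 0.0 -> shift [-0.0939  0.0222  0.0682] spin 0
150 t 2.1 tcp [0.5798 0.0604 0.2827] yaw 22.27 z [ 0.005  0.001 -1.   ] F [ 0.2  0.4 -1.6] w 0.0 -> shift [-0.1225  0.0406  0.0681] spin 0
160 t 2.1 tcp [0.5798 0.0604 0.2827] yaw 22.27 z [ 0.005  0.001 -1.   ] F [ 0.2  0.4 -1.6] w 0.0 -> shift [-0.1475  0.0637  0.068 ] spin 0
170 t 2.1 tcp [0.5798 0.0604 0.2827] yaw 22.27 z [ 0.005  0.001 -1.   ] F [ 0.2  0.4 -1.6] w 0.0 -> shift [-0.1681  0.0907  0.0679] spin 0
176 t 2.1 tcp [0.5798 0.0604 0.2827] yaw 22.27 z [ 0.005  0.001 -1.   ] F [ 0.2  0.4 -1.6] w 0.0 -> shift [-0.178   0.1085  0.0678] spin 0
180 t 2.1 tcp [0.5798 0.0604 0.2827] yaw 22.27 z [ 0.005  0.001 -1.   ] F [ 0.2  0.4 -1.6] w 0.0 -> shift [-0.1836  0.1209  0.0678] spin 0
```

View pics/w1.png

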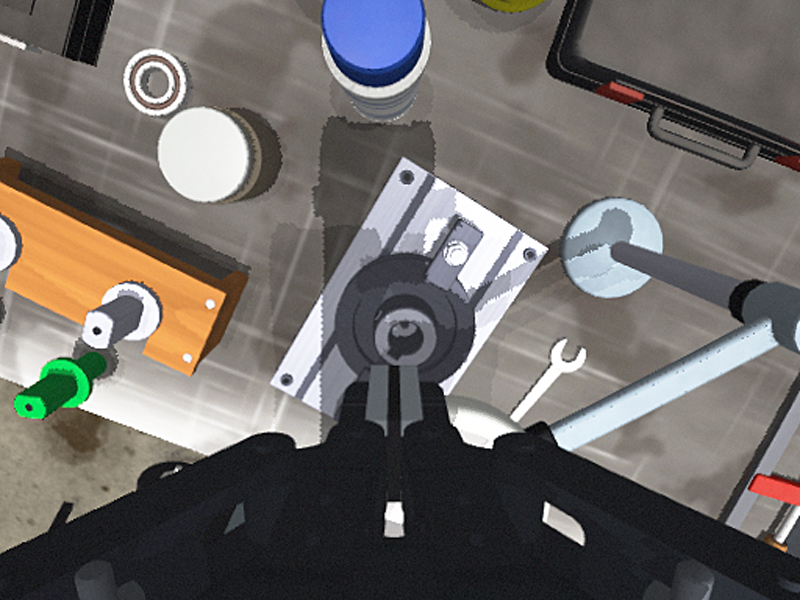

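The bore is visible at about (403,335). The right-hand rack shaft's collar is at (133,310), and the blue bottle cap is clear of the gripper.

Call:
play_rows --targets "1 -0.002 0 0.04 0;1 -0.002 0 0.068 0;1 -0.002 0 0.068 0;1 -0.02 0.001 0.068 0;1 -0.036 0.003 0.068 0;1 -0.053 0.007 0.068 0;1 -0.069 0.012 0.068 0;1 -0.085 0.018 0.068 0"

```text
clock: 2.82
tcp_pos: [0.5065, 0.0094, 0.2164]
orientation: [3.083, 0.603, 0.003]
contact_force: [0.4, -0.4, -0.1]
grip_width: 0.0001
gripper_force: 0.0
```

Run:
```python
from h import *
H=np.array([.651,-.121])
for a in (140,145,150,155,160,165,170,175):
    t=np.radians(a);print(a,end=' ');goal([*(H+.195*np.array([np.cos(t),np.sin(t)])),.214])
```

```text
140 t 2.82 tcp [0.5065 0.0094 0.2164] yaw 22.12 z [ 0.002  0.    -1.   ] F [ 0.4 -0.4 -0.1] w 0.0001 -> shift [-0.0064  0.0028  0.0024] spin 0
145 t 2.82 tcp [0.5065 0.0094 0.2164] yaw 22.12 z [ 0.002  0.    -1.   ] F [ 0.4 -0.4 -0.1] w 0.0001 -> shift [-0.0211  0.0114  0.0024] spin 0
150 t 2.82 tcp [0.5065 0.0094 0.2164] yaw 22.12 z [ 0.002  0.    -1.   ] F [ 0.4 -0.4 -0.1] w 0.0001 -> shift [-0.0349  0.0213  0.0024] spin 0
155 t 2.82 tcp [0.5065 0.0094 0.2164] yaw 22.12 z [ 0.002  0.    -1.   ] F [ 0.4 -0.4 -0.1] w 0.0001 -> shift [-0.0479  0.0323  0.0024] spin 0
160 t 2.82 tcp [0.5065 0.0094 0.2164] yaw 22.12 z [ 0.002  0.    -1.   ] F [ 0.4 -0.4 -0.1] w 0.0001 -> shift [-0.0598  0.0444  0.0023] spin 0
165 t 2.82 tcp [0.5065 0.0094 0.2164] yaw 22.12 z [ 0.002  0.    -1.   ] F [ 0.4 -0.4 -0.1] w 0.0001 -> shift [-0.0707  0.0575  0.0023] spin 0
170 t 2.82 tcp [0.5065 0.0094 0.2164] yaw 22.12 z [ 0.002  0.    -1.   ] F [ 0.4 -0.4 -0.1] w 0.0001 -> shift [-0.0804  0.0715  0.0023] spin 0
175 t 2.82 tcp [0.5065 0.0094 0.2164] yaw 22.12 z [ 0.002  0.    -1.   ] F [ 0.4 -0.4 -0.1] w 0.0001 -> shift [-0.0888  0.0863  0.0023] spin 0
```

Call:
play_rows --targets "1 -0.015 0.008 0 0;1 -0.028 0.016 0 0;1 -0.041 0.026 0 0;1 -0.054 0.038 0 0;1 -0.065 0.051 0 0;1 -0.076 0.064 0 0;1 -0.085 0.079 0 0;1 -0.089 0.086 0 0"

```text
clock: 3.48
tcp_pos: [0.4565, -0.1061, 0.2162]
orientation: [3.082, 0.598, 0.003]
contact_force: [1.2, 0.6, 0.5]
grip_width: 0.0002
gripper_force: 0.0
```

Run:
```python
from h import *
goal([.46,.05,.36],0);goal([.46,.18,.32],0)
a=r.grab_frame('top');cv2.imwrite('pics/t2.png',cv2.resize(a[100:300,100:400],(800,533),interpolation=cv2.INTER_CUBIC)[:,:,::-1])
```

```text
t 3.48 tcp [ 0.4565 -0.1061  0.2162] yaw 21.95 z [ 0.002 -0.001 -1.   ] F [1.2 0.6 0.5] w 0.0002 -> shift [ 0.0618 -0.1432 -0.144 ] spin 0.383
t 3.48 tcp [ 0.4565 -0.1061  0.2162] yaw 21.95 z [ 0.002 -0.001 -1.   ] F [1.2 0.6 0.5] w 0.0002 -> shift [ 0.1103 -0.2638 -0.1041] spin 0.383
```

View pics/t2.png

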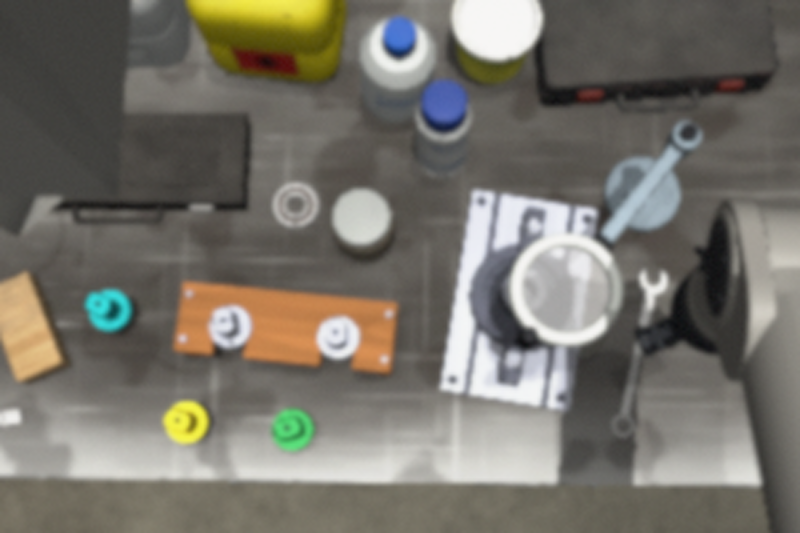

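The top view still shows the ring near (567,290), as if unmoved, with the gripper tip at about (640,340). That doesn't fit a push through the ring, so I'll check with fresh side and wrist frames.

Run:
```python
from h import *
o=r.get_obs();print(o['clock'],o['tcp_pos'])
for n in('top','side'):print(n,proj(n,o['tcp_pos']))
a=r.grab_frame('side');b=r.grab_frame('top');w=r.grab_frame('wrist')
m=np.zeros((600,800,3),np.uint8)
m[:300,:400]=cv2.resize(w,(400,300));m[:300,400:]=cv2.resize(a[80:260,200:440],(400,300));m[300:,:400]=cv2.resize(b[110:290,200:440],(400,300))
m[300:,400:]=cv2.resize(cv2.imread('pics/top0.png')[110:290,200:440,::-1],(400,300))
cv2.imwrite('pics/m3.png',m[:,:,::-1]);print(r.get_obs()['clock'])
```

```text
3.5333 [ 0.4564503  -0.10679402  0.2159067 ]
top [352.79190408 225.45210419]
side [323.81552549 144.8025495 ]
3.6833
```

View pics/m3.png

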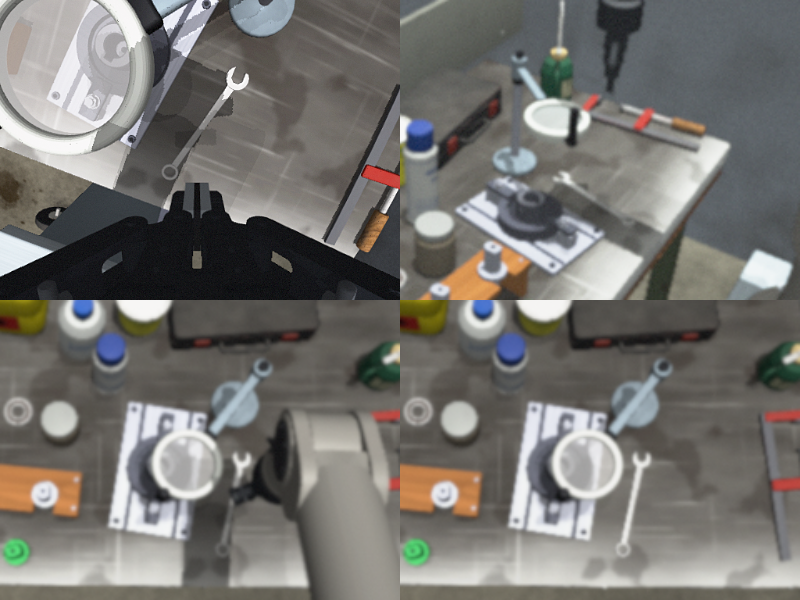

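Run:
```python
from h import *
def tri(a,b):
    p,u=ray('top',*a);q,v=ray('side',*b)
    A=np.array([u,-v]).T;s=np.linalg.lstsq(A,q-p,rcond=None)[0]
    x,y=p+u*s[0],q+v*s[1];print(((x+y)/2).round(4),'gap',np.linalg.norm(x-y).round(4))
tri((344,227),(325,134))
tri((200+187*.6,110+165*.6),(200+157*.6,80+117*.6))
w=r.camera_info('wrist');o=r.get_obs();print(w['position']-o['tcp_pos'],o['tcp_pos'])
print(proj('wrist',o['tcp_pos']))
b=r.grab_frame('top');a=r.grab_frame('side')
m=np.zeros((400,800,3),np.uint8)
m[:,:400]=cv2.resize(b[180:260,300:380],(400,400),interpolation=cv2.INTER_CUBIC);m[:,400:]=cv2.resize(a[80:160,290:370],(400,400),interpolation=cv2.INTER_CUBIC)
cv2.imwrite('pics/m4.png',m[:,:,::-1])
```

```text
[ 0.4438 -0.0727  0.2733] gap 0.003
[0.4955 0.0017 0.2377] gap 0.0004
[0.06084697 0.02512997 0.17243834] [ 0.45677422 -0.10284738  0.2149291 ]
[252.06088565 227.92658376]
```

View pics/m4.png

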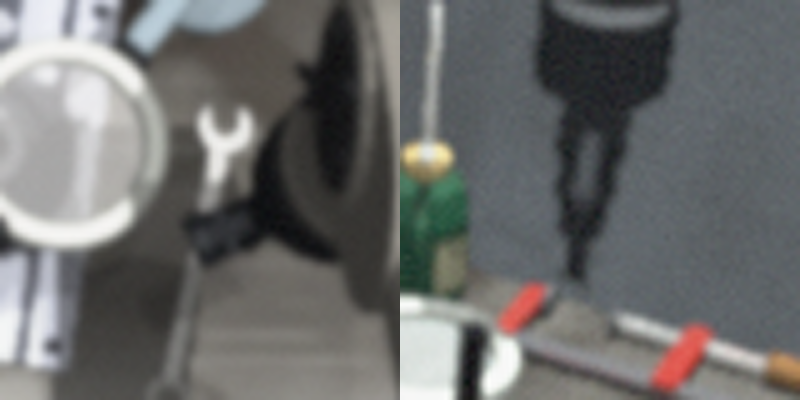

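Run:
```python
from h import *
o=r.get_obs();print(o['clock'],o['tcp_pos'],o['joints'].round(4),o['qvel'].round(3))
w=r.grab_frame('wrist');cv2.imwrite('pics/w5.png',w[:,:,::-1])
for n,P in dict(foot=(.651,-.121,.008),bore=(.523,.0258,.067),head=(.496,.0015,.237),pc=(.6178,-.0547,.012),pc2=(.4073,-.0184,.012),posttop=(.653,-.121,.24)).items(): print(n,proj('wrist',P).round(1), 'in panel',(proj('wrist',P)*400/512).round())
o=r.get_obs();print(o['clock'],o['tcp_pos'],o['joints'].round(4))
```

```text
3.7833 [ 0.45654988 -0.10235801  0.21442706] [ 0.4572  0.1468 -0.4039  1.9957  0.0674  1.0113 -1.1618] [-0.003  0.002  0.001  0.006  0.001 -0.004  0.001]
foot [337.7   3.3] in panel [264.   3.]
bore [150.3  57.7] in panel [117.  45.]
head [69.5 85.1] in panel [54. 67.]
pc [268.   7.] in panel [209.   5.]
pc2 [169.4 176.7] in panel [132. 138.]
posttop [ 478.4 -159.7] in panel [ 374. -125.]
3.8333 [ 0.45645784 -0.10239231  0.21425853] [ 0.4571  0.147  -0.4037  1.9959  0.0675  1.0111 -1.1617]
```

Run:
```python
from h import *
from scipy.optimize import least_squares
c,f,Rm,p=cam('wrist');o=r.get_obs()
M=R.from_rotvec(o['orientation']).as_matrix()
T=np.array([.5798,.0604,.2827]);M1=R.from_rotvec([-3.082,-.607,-.008]).as_matrix()
p1=T+M1@M.T@(p-o['tcp_pos']);R1=M1@M.T@Rm
W=np.array([[.6392,.0716,.012],[.6178,-.0547,.012],[.4264,.1062,.012],[.4938,.1777,.075],[.4435,.182,.075],[.651,-.121,.006]])
U=np.array([[406,177],[530,255],[286,380],[210,304],[187,357],[612,247]])/1.5625
pr=lambda x:np.array([proj('',P,(c,f,R.from_rotvec(x[3:]).as_matrix()@R1,p1+x[:3])) for P in W])
print((pr(np.zeros(6))-U).round(1))
s=least_squares(lambda x:np.r_[(pr(x)-U).ravel(),x[3:]*100],np.zeros(6));print(s.x.round(4),(pr(s.x)-U).round(1))
# same with image w5: points pc2 (panel 131,139)
```

```text
[[ 1.  -0.9]
 [ 0.6  0.2]
 [-0.3 -1. ]
 [ 0.4 -0.6]
 [ 0.3  0.3]
 [-0.4  0.9]]
[ 0.     -0.0029  0.0003  0.0048 -0.0013 -0.0049] [[ 0.3 -0.8]
 [ 0.3  0. ]
 [-0.3 -0.5]
 [ 0.  -0.1]
 [ 0.2  0.8]
 [-0.6  0.5]]
```

Run:
```python
from h import *
C=cam('wrist');H=np.array([.651,-.121])
def ringpts(z,rad,c):return np.array([proj('',[c[0]+rad*np.cos(t),c[1]+rad*np.sin(t),z],C) for t in np.linspace(0,2*np.pi,120)])
w=cv2.imread('pics/w5.png')
for ang,col in((142.5,(0,0,255)),(150,(0,255,0))):
    c=H+.195*np.array([np.cos(np.radians(ang)),np.sin(np.radians(ang))])
    for z in(.216,.237): cv2.polylines(w,[ringpts(z,.055,c).round().astype(int)],True,col,1)
t=r.grab_frame('top')[:,:,::-1].copy();s=r.grab_frame('side')[:,:,::-1].copy()
o=r.get_obs();Z=o['tcp_pos']
for n,i in(('top',t),('side',s)):
    C=cam(n);c=H+.195*np.array([np.cos(np.radians(142.5)),np.sin(np.radians(142.5))])
    for k in (0,.03,.073): cv2.circle(i,tuple(int(v) for v in proj('',Z+[0,0,k],C).round()),1,(0,255,255),-1)
m=np.zeros((600,800,3),np.uint8);m[:300,:400]=cv2.resize(w,(400,300));m[:300,400:]=cv2.resize(s[60:180,250:410],(400,300),interpolation=cv2.INTER_NEAREST);m[300:,:400]=cv2.resize(t[150:270,270:430],(400,300),interpolation=cv2.INTER_NEAREST)
w1=cv2.imread('pics/w1.png');m[300:,400:]=w1[250:550,400:800]
cv2.imwrite('pics/m6.png',m)
```

```text
(no output)
```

View pics/m6.png

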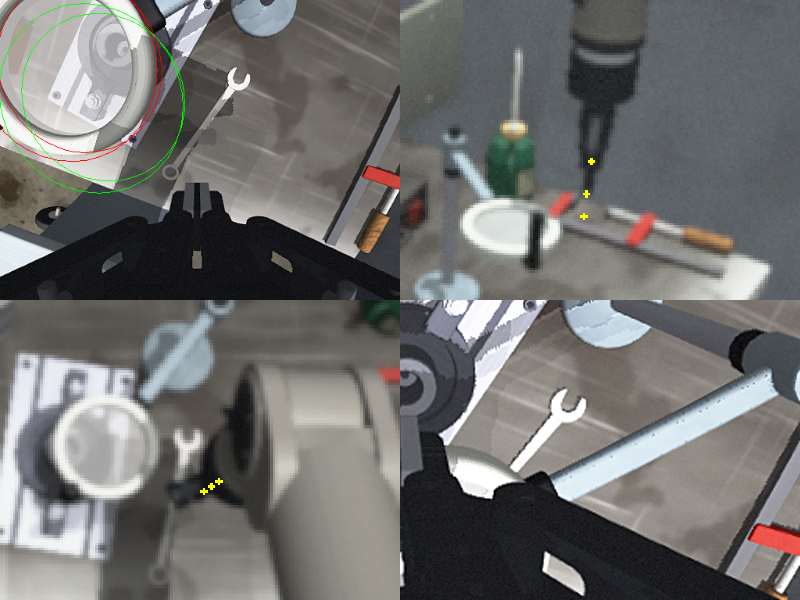

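The wrist overlay puts the ring at its original 142.5°, so the lamp hasn't moved and the fingers passed it with no force. Next I'll push the arm bar itself, lower down and closer to the post.

```bash
python3 -c "
from h import *
goal([.6,-.012,.33]);goal([.6,-.012,.19])"
```

```text
t 3.93 tcp [ 0.4562 -0.1027  0.214 ] yaw 22.19 z [-0.  0. -1.] F [-0.2  0.9  0.4] w 0.0 -> shift [ 0.1674 -0.0297 -0.116 ] spin 0
t 3.93 tcp [ 0.4562 -0.1027  0.214 ] yaw 22.19 z [-0.  0. -1.] F [-0.2  0.9  0.4] w 0.0 -> shift [ 0.1674 -0.0297  0.024 ] spin 0
```

Call:
play_rows --targets "1 0 0 -0.116 0;1 0 0 -0.116 0;1 0 0 -0.116 0;1 0.167 -0.03 -0.116 0;1 0.167 -0.03 -0.116 0;1 0.167 -0.03 -0.116 0;1 0.167 -0.03 -0.116 0;1 0.167 -0.03 -0.116 0"

```text
clock: 4.6
tcp_pos: [0.6034, -0.0065, 0.3284]
orientation: [-3.077, -0.612, -0.002]
contact_force: [-1.7, -0.1, -0.8]
grip_width: 0.0001
gripper_force: 0.0
```

Run:
```python
from h import *
H=np.array([.651,-.121])
for a in (115,125,135,145,155):
    t=np.radians(a);print(a,end=' ');goal([*(H+.12*np.array([np.cos(t),np.sin(t)])),.19])
```

```text
115 t 4.6 tcp [ 0.6034 -0.0065  0.3284] yaw 22.5 z [ 0.     0.005 -1.   ] F [-1.7 -0.1 -0.8] w 0.0001 -> shift [-0.0054  0.0047  0.1384] spin 0
125 t 4.6 tcp [ 0.6034 -0.0065  0.3284] yaw 22.5 z [ 0.     0.005 -1.   ] F [-1.7 -0.1 -0.8] w 0.0001 -> shift [-0.0261  0.0074  0.1383] spin 0
135 t 4.6 tcp [ 0.6034 -0.0065  0.3284] yaw 22.5 z [ 0.     0.005 -1.   ] F [-1.7 -0.1 -0.8] w 0.0001 -> shift [-0.0461  0.0137  0.1383] spin 0
145 t 4.6 tcp [ 0.6034 -0.0065  0.3284] yaw 22.5 z [ 0.     0.005 -1.   ] F [-1.7 -0.1 -0.8] w 0.0001 -> shift [-0.0646  0.0234  0.1382] spin 0
155 t 4.6 tcp [ 0.6034 -0.0065  0.3284] yaw 22.5 z [ 0.     0.005 -1.   ] F [-1.7 -0.1 -0.8] w 0.0001 -> shift [-0.0812  0.0361  0.1381] spin 0
```

Call:
play_rows --targets "1 -0.005 0.002 0.04 0;1 -0.005 0.002 0.08 0;1 -0.005 0.002 0.12 0;1 -0.005 0.002 0.138 0;1 -0.005 0.002 0.138 0;1 -0.016 0.005 0.138 0;1 -0.026 0.007 0.138 0;1 -0.036 0.01 0.138 0"

```text
clock: 5.27
tcp_pos: [0.571, -0.0358, 0.1943]
orientation: [3.083, 0.603, 0.008]
contact_force: [2.2, 0.7, -0.1]
grip_width: -0.0001
gripper_force: 0.8
```

Call:
play_rows --targets "1 -0.01 0.003 0 0;1 -0.02 0.008 0 0;1 -0.028 0.013 0 0;1 -0.028 0.013 0 0"

```text
clock: 5.6
tcp_pos: [0.5474, -0.0614, 0.1925]
orientation: [3.083, 0.597, -0.001]
contact_force: [0.5, -0.2, -0.2]
grip_width: 0.0001
gripper_force: 0.0
```

Run:
```python
from h import *
H=np.array([.651,-.121])
for a in (150,160,170,178):
    t=np.radians(a);print(a,end=' ');goal([*(H+.12*np.array([np.cos(t),np.sin(t)])),.19])
t=r.grab_frame('top');g=cv2.absdiff(t,cv2.imread('pics/top0.png')[:,:,::-1]).max(2)
b=cv2.imread('pics/top0.png')[:,:,::-1]
# white ring mask centroid in region
for i in(b,t):
    hsv=(i.min(2)>195).astype(np.uint8);hsv[:, :262]=0;hsv[:,375:]=0;hsv[:170]=0;hsv[255:]=0
    ys,xs=np.nonzero(hsv);print(len(xs),xs.mean(),ys.mean())
```

```text
150 t 5.6 tcp [ 0.5474 -0.0614  0.1925] yaw 21.91 z [-0.001 -0.002 -1.   ] F [ 0.5 -0.2 -0.2] w 0.0001 -> shift [-0.0001 -0.0005  0.0025] spin 0
160 t 5.6 tcp [ 0.5474 -0.0614  0.1925] yaw 21.91 z [-0.001 -0.002 -1.   ] F [ 0.5 -0.2 -0.2] w 0.0001 -> shift [-0.0154  0.0138  0.0025] spin 0
170 t 5.6 tcp [ 0.5474 -0.0614  0.1925] yaw 21.91 z [-0.001 -0.002 -1.   ] F [ 0.5 -0.2 -0.2] w 0.0001 -> shift [-0.0279  0.0305  0.0026] spin 0
178 t 5.6 tcp [ 0.5474 -0.0614  0.1925] yaw 21.91 z [-0.001 -0.002 -1.   ] F [ 0.5 -0.2 -0.2] w 0.0001 -> shift [-0.0358  0.0453  0.0026] spin 0
2122 300.32987747408106 213.00942507068802
1466 295.61050477489766 217.01909959072304
```

Call:
play_rows --targets "1 -0.008 0.006 0 0;1 -0.015 0.013 0 0;1 -0.022 0.021 0 0;1 -0.028 0.03 0 0;1 -0.032 0.037 0 0;1 -0.036 0.045 0 0;1 -0.038 0.049 0 0;1 -0.038 0.049 0 0"

```text
clock: 6.32
tcp_pos: [0.5314, -0.1201, 0.1916]
orientation: [3.084, 0.599, -0.002]
contact_force: [0.9, 0.3, 0.1]
grip_width: 0.0002
gripper_force: 0.0
```

Run:
```python
from h import *
H=np.array([.651,-.121]);goal([.5,.1,.35],0)
t=r.grab_frame('top').astype(int);s=r.grab_frame('side').astype(int);CT=cam('top');CS=cam('side')
def sc(im,C,a,rad=.049):
    c=H+.195*np.array([np.cos(np.radians(a)),np.sin(np.radians(a))]);v=[]
    for q in np.linspace(0,2*np.pi,60):
        u=proj('',[c[0]+rad*np.cos(q),c[1]+rad*np.sin(q),.237],C).round().astype(int)
        if 0<=u[0]<512 and 0<=u[1]<384: v.append(im[u[1],u[0]].min())
    return np.mean(v)
b=cv2.imread('pics/top0.png')[:,:,::-1].astype(int)
A=np.arange(110,225,2.5)
print('old',A[np.argmax([sc(b,CT,a) for a in A])]);
for im,C in((t,CT),(s,CS)):
    S=np.array([sc(im,C,a) for a in A]);i=S.argsort()[::-1][:4];print(A[i],S[i].round())
```

```text
t 6.32 tcp [ 0.5314 -0.1201  0.1916] yaw 21.97 z [-0.001 -0.001 -1.   ] F [0.9 0.3 0.1] w 0.0002 -> shift [ 0.053  -0.2158 -0.1585] spin 0.383
old 140.0
[125.  127.5 122.5 130. ] [188. 183. 171. 158.]
[192.5 190.  195.  187.5] [195. 188. 180. 168.]
```

The side frame puts the lamp head at 192.5°, about 1.07 rad of swing, so it's well clear. Next I'll move to the rack to look at the shafts.

```bash
python3 -c "
from h import *
goal([.42,.29,.30],0)"
```

```text
t 6.42 tcp [ 0.5315 -0.1185  0.1916] yaw 22.07 z [-0.001 -0.    -1.   ] F [ 0.9 -0.5  0.1] w 0.0004 -> shift [ 0.05   -0.4205 -0.1083] spin 0.385
```

Call:
play_rows --targets "1 0 0 -0.12 0;1 0 0 -0.12 0;1 0 0 -0.12 0;1 0.05 -0.422 -0.11 0.38;1 0.05 -0.422 -0.11 0.38;1 0.05 -0.422 -0.11 0.38;1 0.05 -0.422 -0.11 0.38;1 0.05 -0.422 -0.11 0.38"

```text
clock: 7.08
tcp_pos: [0.4778, 0.0778, 0.3072]
orientation: [3.141, 0.006, -0.0]
contact_force: [1.7, 0.7, 0.8]
grip_width: 0.0002
gripper_force: 0.0
```

```bash
python3 -c "
from h import *
goal([.42,.29,.28],0)"
```

```text
t 7.08 tcp [0.4778 0.0778 0.3072] yaw 0.23 z [-0.    -0.001 -1.   ] F [1.7 0.7 0.8] w 0.0002 -> shift [-0.0569 -0.2125  0.027 ] spin 0.004
```

Call:
play_rows --targets "1 -0.057 -0.212 0.027 0;1 -0.057 -0.212 0.027 0;1 -0.057 -0.212 0.027 0;1 -0.057 -0.212 0.027 0;1 -0.057 -0.212 0.027 0;1 -0.057 -0.212 0.027 0;1 -0.057 -0.212 0.027 0;1 -0.057 -0.212 0.027 0"

```text
clock: 7.75
tcp_pos: [0.42, 0.2881, 0.2799]
orientation: [3.141, 0.013, -0.001]
contact_force: [-0.6, -1.1, 0.8]
grip_width: -0.0
gripper_force: 0.0
```

Run:
```python
from h import *
goal([.42,.29,.28],0)
C=cam('wrist');w=r.grab_frame('wrist');b=w[:,:,::-1].copy();cv2.imwrite('pics/w7.png',b)
import pickle;pickle.dump(C,open('c7.pkl','wb'))
L=proj('',[.4762,.3508,.083],C);Q=proj('',[.4667,.231,.083],C);print(L,Q)
m=np.zeros((400,800,3),np.uint8)
for k,q in enumerate((L,Q)):
    x,y=(q-36).round().astype(int);y=max(y,0);print('crop origin',x,y)
    m[:,400*k:400*k+400]=cv2.resize(b[y:y+72,x:x+72],(400,400),interpolation=cv2.INTER_CUBIC)
cv2.imwrite('pics/m7.png',m)
```

```text
t 7.75 tcp [0.42   0.2881 0.2799] yaw 0.49 z [-0.001 -0.001 -1.   ] F [-0.6 -1.1  0.8] w -0.0 -> shift [-0.     -0.0019 -0.0001] spin 0.008
[194.92294457 114.73952244] [303.55644552 124.46803069]
crop origin 159 79
crop origin 268 88
```

View pics/m7.png

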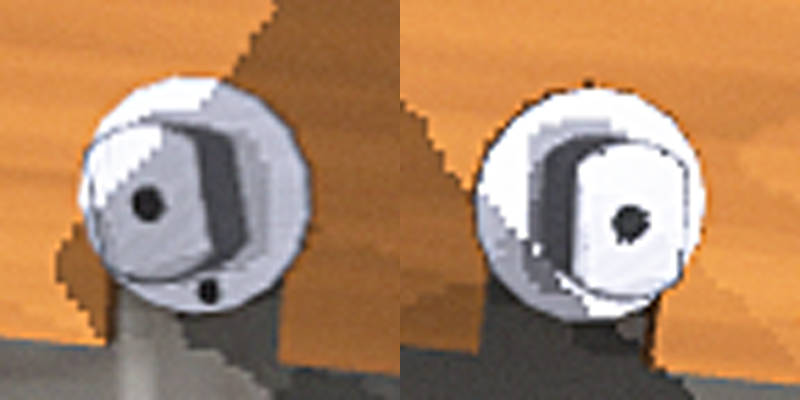

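Left shaft (crop centre (196,195)) has the black punch mark at (208,291), so it's the keyed one. The right one has no mark, so it's the plain one.

Run:
```python
from h import *
import pickle
C=pickle.load(open('c7.pkl','rb'))
f=lambda x,y,z:atz('',159+x/5.5556,79+y/5.5556,z,C)
c=f(196,195,.083);m=f(208,291,.083);d=c-m;print('collar',c,'mark',m,'yaw x',np.degrees(np.arctan2(d[1],d[0])),np.linalg.norm(d))
t=f(149,203,.129);print('tang top',t)
a,b=f(197,130,.129),f(215,250,.129);d=a-b;print('flat yaw',np.degrees(np.arctan2(d[1],d[0])))
a,b=f(240,150,.085)*0+f(200,130,.129),f(217,248,.129)
P=(c+t)/2;print(P)
for z in(.25,.145,.1):goal([P[0],P[1],z],-6)
```

```text
collar [0.47688581 0.35148736 0.083     ] mark [0.45810947 0.34968387 0.083     ] yaw x 5.486501640007298 0.01886275625028278
tang top [0.47666139 0.35190891 0.129     ]
flat yaw 7.047766981496773
[0.4767736  0.35169814 0.106     ]
t 7.8 tcp [0.4209 0.2869 0.28  ] yaw 0.33 z [-0.    -0.001 -1.   ] F [ 0.6 -1.6 -0.3] w 0.0005 -> shift [ 0.0563 -0.0645  0.0299] spin 0.111
t 7.8 tcp [0.4209 0.2869 0.28  ] yaw 0.33 z [-0.    -0.001 -1.   ] F [ 0.6 -1.6 -0.3] w 0.0005 -> shift [ 0.0563 -0.0646  0.1349] spin 0.111
t 7.8 tcp [0.4209 0.2869 0.28  ] yaw 0.33 z [-0.    -0.001 -1.   ] F [ 0.6 -1.6 -0.3] w 0.0005 -> shift [ 0.0563 -0.0647  0.1799] spin 0.111
```

Call:
play_rows --targets "-1 0.056 -0.064 0.03 -0.11;-1 0.056 -0.064 0.03 -0.11;-1 0.056 -0.064 0.03 -0.11;-1 0.056 -0.064 0.07 -0.11;-1 0.056 -0.064 0.1 -0.11;-1 0.056 -0.064 0.1 -0.11;-1 0.056 -0.064 0.1 -0.11" --squeeze 60

```text
clock: 8.38
tcp_pos: [0.4766, 0.3496, 0.1794]
orientation: [3.134, 0.178, -0.004]
contact_force: [-0.4, -0.2, 0.7]
grip_width: 0.0829
gripper_force: 0.0
```

```bash
python3 -c "
from h import *
goal([.4768,.351,.09],6.5)"
```

```text
t 8.38 tcp [0.4766 0.3496 0.1794] yaw 6.5 z [-0.002 -0.003 -1.   ] F [-0.4 -0.2  0.7] w 0.0829 -> shift [ 0.0006 -0.0016  0.0894] spin 0.0
```

Call:
play_rows --targets "-1 0.0005 -0.0015 0.03 0;-1 0.0005 -0.0015 0.06 0;-1 0.0005 -0.0015 0.08 0;-1 0.0005 -0.0015 0.089 0;-1 0.0005 -0.0015 0.089 0;-1 0.0005 -0.0015 0.089 0"

```text
clock: 8.88
tcp_pos: [0.478, 0.3542, 0.0933]
orientation: [-3.135, -0.18, -0.004]
contact_force: [0.7, 1.0, 0.1]
grip_width: 0.0853
gripper_force: 0.0
```

Call:
play_rows --targets "0.2 0 0 0 0;0.4 0 0 0 0;1 0 0 0 0;1 0 0 0 0;1 0 0 0 0;1 0 0 0 0;1 0 0 0 0;1 0 0 0 0" --squeeze 80

```text
clock: 9.55
tcp_pos: [0.477, 0.3534, 0.0919]
orientation: [3.136, 0.181, 0.001]
contact_force: [-0.5, -1.8, 5.0]
grip_width: 0.0173
gripper_force: 78.3
```

```bash
python3 -c "
from h import *
goal([.4768,.351,.2],6.5);print(r.get_obs()['gripper_force'])"
```

```text
t 9.55 tcp [0.477  0.3534 0.0919] yaw 6.61 z [ 0.001 -0.001 -1.   ] F [-0.5 -1.8  5. ] w 0.0173 -> shift [-0.0004  0.0024 -0.1081] spin 0.002
78.25983881950378
```

Call:
play_rows --targets "1 0 0 -0.01 0;1 0 0 -0.03 0;1 0 0 -0.06 0;1 0 0 -0.1 0;1 0 0 -0.14 0;1 0 0 -0.14 0;1 0 0 -0.14 0"

```text
clock: 10.13
tcp_pos: [0.4774, 0.3547, 0.2337]
orientation: [-3.134, -0.182, -0.006]
contact_force: [-0.9, -0.1, -4.6]
grip_width: 0.0171
gripper_force: 79.0
```

Run:
```python
from h import *
import pickle
C7=pickle.load(open('c7.pkl','rb'));w7=cv2.imread('pics/w7.png',0)
print('bore px',proj('',[.523,.0258,.067],C7))
c,f,Rm,p=cam('wrist');o=r.get_obs();M=R.from_rotvec(o['orientation']).as_matrix()
M1=R.from_rotvec([-3.082,-.607,-.008]).as_matrix();T=np.array([.5798,.0604,.2827])
C1=(c,f,M1@M.T@Rm,T+M1@M.T@(p-o['tcp_pos']));w1=cv2.resize(cv2.imread('pics/w1.png',0),(512,384))
s0=cv2.imread('pics/side0.png',0)
for n,im,C in(('w7',w7,C7),('w1',w1,C1),('side',s0,cam('side'))):
  for rad in(.0155,.021):
    v=[]
    for a in range(-180,180,15):
        u=proj('',[.523+rad*np.cos(np.radians(a)),.0258+rad*np.sin(np.radians(a)),.067],C).astype(np.float32)
        v.append(int(cv2.getRectSubPix(im,(1,1),(float(u[0]),float(u[1])))[0,0]) if 0<u[0]<511 and 0<u[1]<383 else -1)
    print(n,rad,v)
goal([.523,.0255,.2],-9.5);print(o['gripper_force'],o['joints'].round(2))
```

```text
bore px [479.33725294  78.3098018 ]
w7 0.0155 [40, 230, 232, 231, 243, 234, 237, 238, 237, 236, 238, 241, 234, 241, 235, 229, 211, 219, 195, 201, 197, 220, 33, 37]
w7 0.021 [225, 232, 230, 235, 232, 234, 233, 231, 230, 234, 232, 228, 232, 234, 230, 230, 231, 232, 231, 234, 230, 230, 230, 241]
w1 0.0155 [43, 104, 110, 114, 117, 117, 117, 118, 116, 115, 116, 112, 109, 151, 125, 111, 98, 91, 106, 103, 100, 89, 44, 45]
w1 0.021 [100, 114, 114, 117, 116, 116, 115, 118, 118, 120, 144, 161, 161, 164, 162, 158, 162, 138, 140, 143, 139, 133, 101, 100]
side 0.0155 [71, 74, 83, 85, 83, 78, 75, 73, 74, 72, 78, 93, 101, 112, 118, 118, 116, 110, 108, 108, 107, 103, 92, 76]
side 0.021 [80, 87, 93, 98, 98, 96, 94, 96, 96, 104, 119, 134, 140, 139, 134, 124, 114, 103, 96, 93, 92, 89, 79, 75]
t 10.13 tcp [0.4774 0.3547 0.2337] yaw 6.64 z [ 0.004  0.003 -1.   ] F [-0.9 -0.1 -4.6] w 0.0171 -> shift [0.0071 0.3323 0.033 ] spin 0.282
78.99979565438116 [-0.2   0.4  -0.71  1.68  0.28  1.16 -2.44]
```

Run:
```python
from h import *
import pickle
C7=pickle.load(open('c7.pkl','rb'));w7=cv2.imread('pics/w7.png',0)
c,f,Rm,p=cam('wrist');o=r.get_obs();M=R.from_rotvec(o['orientation']).as_matrix()
M1=R.from_rotvec([-3.082,-.607,-.008]).as_matrix();T=np.array([.5798,.0604,.2827])
C1=(c,f,M1@M.T@Rm,T+M1@M.T@(p-o['tcp_pos']));w1=cv2.resize(cv2.imread('pics/w1.png',0),(512,384))
g=np.arange(-.03,.03,.0005)
from scipy.optimize import minimize
for n,im,C in(('w7',w7,C7),('w1',w1,C1)):
    mp=np.array([[proj('',[.523+x,.0258+y,.067],C) for y in g] for x in g]).astype(np.float32)
    q=cv2.remap(im,mp[:,:,0],mp[:,:,1],cv2.INTER_LINEAR).astype(float)
    X,Y=np.meshgrid(g,g,indexing='ij')
    def cost(v,full=False):
        x,y=X-v[0],Y-v[1];rr=np.hypot(x,y);c,s=np.cos(v[2]),np.sin(v[2]);u,w=x*c+y*s,-x*s+y*c
        inn=((rr<.013)|((u<0)&(u>-.018)&(abs(w)<.005)));out=(rr<.0235)&~inn
        # boundary band only: contrast just inside vs outside
        k=np.ones((5,5),np.uint8);ii=inn.astype(np.uint8);band=cv2.dilate(ii,k)-ii;ib=ii-cv2.erode(ii,k)
        return -(q[band>0].mean()-q[ib>0].mean())
    best=None
    for y0 in np.radians([-20,-14,-8]):
        s=minimize(cost,[0,0,y0],method='Nelder-Mead',options=dict(initial_simplex=[[0,0,y0],[.003,0,y0],[0,.003,y0],[0,0,y0+.15]]))
        if best is None or s.fun<best.fun: best=s
    print(n,best.x[:2]+[.523,.0258],np.degrees(best.x[2]),best.fun)
```

```text
w7 [0.5222391 0.0278252] -7.108745274505848 -73.83958333333334
w1 [0.52431857 0.02787795] -9.112012689818323 -19.851438743031665
```

Call:
play_rows --targets "1 0.007 0.332 0 0.28;1 0.007 0.332 0 0.28;1 0.007 0.332 0 0.28;1 0.007 0.332 0 0.28;1 0.007 0.332 0 0.28;1 0.007 0.332 0 0.28;1 0.007 0.332 0 0.28;1 0.007 0.332 0 0.28"

```text
clock: 10.8
tcp_pos: [0.5201, 0.0218, 0.2291]
orientation: [3.13, -0.258, -0.007]
contact_force: [0.9, 1.0, -4.9]
grip_width: 0.0175
gripper_force: 79.4
```

```bash
python3 -c "
from h import *
goal([.523,.0265,.145],-9.2)"
```

```text
t 10.8 tcp [0.5201 0.0218 0.2291] yaw -9.43 z [-0.004 -0.001 -1.   ] F [ 0.9  1.  -4.9] w 0.0175 -> shift [ 0.0025 -0.0052  0.0841] spin -0.004
```

Call:
play_rows --targets "1 0.0025 -0.005 0.03 0;1 0.0025 -0.005 0.06 0;1 0.0025 -0.005 0.08 0;1 0.0025 -0.005 0.084 0;1 0.0025 -0.005 0.084 0;1 0.0025 -0.005 0.084 0"

```text
clock: 11.3
tcp_pos: [0.5251, 0.0294, 0.1472]
orientation: [-3.131, 0.257, 0.001]
contact_force: [0.7, -0.5, -3.5]
grip_width: 0.017
gripper_force: 79.5
```

Run:
```python
from h import *
goal([.523,.0265,.145],-9.2)
C=cam('wrist');w=r.grab_frame('wrist')[:,:,::-1].copy();t=r.grab_frame('top')[:,:,::-1];s=r.grab_frame('side')[:,:,::-1]
cv2.imwrite('pics/w8.png',w);o=r.get_obs()
q=proj('wrist',[.523,.0265,.067]);print(q)
x,y=(q-[50,60]).astype(int);y=max(y,0)
m=np.zeros((600,800,3),np.uint8)
a=w[y:y+120,x:x+100];m[:480,:400]=cv2.resize(a,None,fx=4,fy=4,interpolation=cv2.INTER_CUBIC)[:480,:400];print('w',x,y)
q=proj('side',[.523,.0265,.09]);x,y=(q-[40,35]).astype(int);m[:300,400:]=cv2.resize(s[y:y+60,x:x+80],(400,300),interpolation=cv2.INTER_CUBIC);print('s',x,y)
q=proj('top',[.51,-.05,.09]);x,y=(q-[60,45]).astype(int);m[300:,400:]=cv2.resize(t[y:y+90,x:x+120],(400,300),interpolation=cv2.INTER_CUBIC)
cv2.imwrite('pics/m9.png',m)
```

```text
t 11.3 tcp [0.5251 0.0294 0.1472] yaw -9.38 z [-0.001  0.    -1.   ] F [ 0.7 -0.5 -3.5] w 0.017 -> shift [-0.0016  0.0032  0.0022] spin -0.003
[255.96000504 194.81254886]
w 205 134
s 238 157
```

View pics/m9.png

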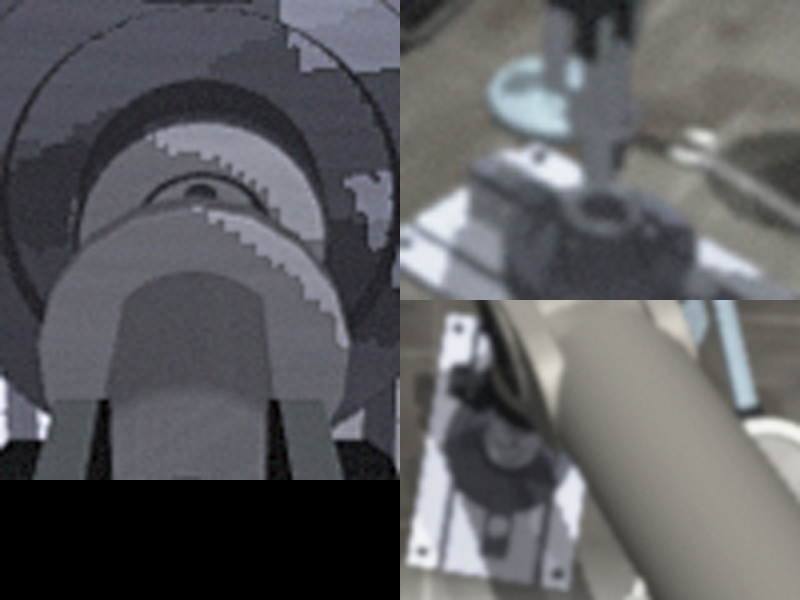

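The wrist crop shows the shaft's collar centred at about (194,359), just in front of the hub circle at (203,257). I'll fit both circles numerically to get the lateral offset.

Run:
```python
from h import *
from scipy.optimize import least_squares
C=cam('wrist');o=r.get_obs();print(o['clock'],o['tcp_pos'],np.degrees(R.from_rotvec(o['orientation']).as_matrix()[:2,0]))
im=cv2.GaussianBlur(cv2.imread('pics/w8.png',0).astype(np.float32),(0,0),.8)
f=lambda x,y:np.array([205+x/4,134+y/4])
def edges(c,rad,angs,w=4):
    out=[]
    for a in angs:
        d=np.array([np.cos(a),np.sin(a)]);ts=np.arange(-w,w,.25)
        v=np.array([cv2.getRectSubPix(im,(1,1),tuple((c+d*(rad+t)).astype(float)))[0,0] for t in ts])
        g=np.abs(np.gradient(v));i=g.argmax()
        if g[i]>1.5: out.append(c+d*(rad+ts[i]))
    return np.array(out)
def fitpx(P):
    s=least_squares(lambda q:np.hypot(P[:,0]-q[0],P[:,1]-q[1])-q[2],[*P.mean(0),35],loss='soft_l1',f_scale=.3);return s.x,np.median(abs(s.fun))
D=np.radians
hub=edges(f(203,257),33.8,D(np.r_[-155:-25:3]));col=edges(f(194,359.5),38.6,D(np.r_[-178:-2:3]),5)
h,e=fitpx(hub);k,e2=fitpx(col);print('hub',h,e,len(hub),'collar',k,e2,len(col))
fl=C[1];print('hub dist',fl*.026/h[2],'expect',C[3][2]-.067,'collar dist',fl*.023/k[2],'z',C[3][2]-fl*.023/k[2])
B=atz('',h[0],h[1],.067,C);print('bore',B)
for z in(.138,C[3][2]-fl*.023/k[2]):
    K=atz('',k[0],k[1],z,C);print('collar',K,'tcp-collar',o['tcp_pos']-K,'need shift',(B-K)[:2]);
```

```text
11.45 [0.52629484 0.02951192 0.14859355] [56.52816775 -9.34636038]
hub [255.1178425  195.25265494  31.06591988] 0.14220261910276655 44 collar [252.83894285 224.05014796  39.05625813] 0.37175004767843944 59
hub dist 0.2748103523312593 expect 0.2540880064468669 collar dist 0.19336646703540916 z 0.12772153941145775
bore [0.52274921 0.02722439 0.067     ]
collar [0.52460012 0.02897494 0.138     ] tcp-collar [0.00169472 0.00053698 0.01059355] need shift [-0.0018509  -0.00175054]
collar [0.52087424 0.02955712 0.12772154] tcp-collar [ 5.42060037e-03 -4.52024154e-05  2.08720151e-02] need shift [ 0.00187497 -0.00233273]
```

Call:
play_rows --targets "1 -0.0022 0.0023 0 0;1 -0.0022 0.0023 0 0;1 -0.0022 0.0023 0.01 0;1 -0.0022 0.0023 0.016 0;1 -0.0022 0.0023 0.02 0;1 -0.0022 0.0023 0.024 0;1 -0.0022 0.0023 0.028 0;1 -0.0022 0.0023 0.028 0" --squeeze 100

```text
clock: 12.12
tcp_pos: [0.5223, 0.0274, 0.1182]
orientation: [-3.131, 0.257, 0.002]
contact_force: [0.2, 0.7, -5.2]
grip_width: 0.0164
gripper_force: 101.7
```

```bash
python3 -c "
from h import *
goal([.5235,.0275,.084],-9.2);print(r.get_obs()['moment'])"
```

```text
t 12.12 tcp [0.5223 0.0274 0.1182] yaw -9.4 z [-0.001  0.    -1.   ] F [ 0.2  0.7 -5.2] w 0.0164 -> shift [ 0.0012 -0.0002  0.0342] spin -0.003
[ 0.22429921 -0.06958905 -0.01220679]
```

Call:
play_rows --targets "1 0 0 0.003 0;1 0 0 0.006 0;1 0 0 0.008 0;1 0 0 0.01 0;1 0 0 0.01 0;1 0 0 0.01 0"

```text
clock: 12.62
tcp_pos: [0.5228, 0.0276, 0.1092]
orientation: [-3.131, 0.257, -0.0]
contact_force: [1.0, 1.5, -5.5]
grip_width: 0.0165
gripper_force: 101.6
```

```bash
python3 -c "
from h import *
goal([.5235,.0275,.084],-9.2);print(r.get_obs()['moment'])"
```

```text
t 12.62 tcp [0.5228 0.0276 0.1092] yaw -9.4 z [ 0.  0. -1.] F [ 1.   1.5 -5.5] w 0.0165 -> shift [ 0.0007 -0.      0.0252] spin -0.003
[ 0.59694813 -0.16440622  0.02279214]
```

The shaft is past key-contact depth with no upward load, so the key is in the keyway. I'll keep going down.

Call:
play_rows --targets "1 0 0 0.004 0;1 0 0 0.008 0;1 0 0 0.012 0;1 0 0 0.016 0;1 0 0 0.016 0;1 0 0 0.016 0"

```text
clock: 13.12
tcp_pos: [0.5224, 0.0275, 0.0927]
orientation: [-3.131, 0.257, 0.001]
contact_force: [1.3, 3.1, -7.0]
grip_width: 0.0164
gripper_force: 101.5
```

```bash
python3 -c "
from h import *
goal([.5235,.0275,.084],-9.2);print(r.get_obs()['moment'])"
```

```text
t 13.12 tcp [0.5224 0.0275 0.0927] yaw -9.39 z [-0.001  0.    -1.   ] F [ 1.3  3.1 -7. ] w 0.0164 -> shift [ 0.0011 -0.0002  0.0087] spin -0.003
[ 0.85292258 -0.33091249 -0.07552963]
```

Call:
play_rows --targets "1 0 -0.0006 0.002 0;1 0 -0.0006 0.004 0;1 0 -0.0006 0.006 0;1 0 -0.0006 0.008 0;1 0 -0.0006 0.009 0;1 0 -0.0006 0.009 0"

```text
clock: 13.62
tcp_pos: [0.5239, 0.0277, 0.0855]
orientation: [3.13, -0.258, 0.003]
contact_force: [-1.8, 1.2, 9.3]
grip_width: 0.0166
gripper_force: 103.5
```

```bash
python3 -c "
from h import *
goal([.5235,.0275,.084],-9.2);print(r.get_obs()['moment'])"
```

```text
t 13.62 tcp [0.5239 0.0277 0.0855] yaw -9.42 z [ 0.002 -0.001 -1.   ] F [-1.8  1.2  9.3] w 0.0166 -> shift [-0.0004  0.0002  0.0015] spin -0.004
[ 0.30433297  0.44223596 -0.04978534]
```

Call:
play_rows --targets "1 0 0 0.001 0;1 0 0 0.002 0;1 0 0 0.003 0;1 0 0 0.003 0;1 0 0 0.003 0;1 0 0 0.003 0"

```text
clock: 14.12
tcp_pos: [0.5243, 0.0276, 0.084]
orientation: [3.13, -0.258, 0.005]
contact_force: [-7.1, -0.7, 22.3]
grip_width: 0.0162
gripper_force: 105.0
```

```bash
python3 -c "
from h import *
goal([.5235,.0275,.084],-9.2);print(r.get_obs()['moment'])"
```

```text
t 14.12 tcp [0.5243 0.0276 0.084 ] yaw -9.43 z [ 0.003 -0.001 -1.   ] F [-7.1 -0.7 22.3] w 0.0162 -> shift [-0.0008  0.0002 -0.    ] spin -0.004
[0.13071942 1.33653022 0.03137667]
```

The downward load is 27 N, well above the 16 N spring, so the collar is seated. I'll relax the side load slightly and let it settle.

Call:
play_rows --targets "1 -0.0006 0 0.0005 0;1 -0.0006 0 0.0005 0;1 -0.0006 0 0.0005 0;1 -0.0006 0 0.0005 0;1 -0.0006 0 0.0005 0;1 -0.0006 0 0.0005 0;1 -0.0006 0 0.0005 0;1 -0.0006 0 0.0005 0"

```text
clock: 14.78
tcp_pos: [0.5243, 0.0276, 0.084]
orientation: [3.13, -0.258, 0.007]
contact_force: [-5.7, -0.1, 24.1]
grip_width: 0.016
gripper_force: 105.3
```

Run:
```python
from h import *
goal([.5235,.0275,.084],-9.2);o=r.get_obs();print(o['moment'],o['gripper_force'])
H=np.array([.651,-.121]);C=cam('side')
s=r.grab_frame('side').astype(int)
A=np.arange(120,225,2.5)
def sc(a):
    c=H+.195*np.array([np.cos(np.radians(a)),np.sin(np.radians(a))])
    return np.mean([s[tuple(proj('',[c[0]+.049*np.cos(q),c[1]+.049*np.sin(q),.237],C).round().astype(int)[::-1])].min() for q in np.linspace(0,6.28,60)])
S=np.array([sc(a) for a in A]);print('lamp',A[S.argmax()],S.max())
goal([.5235,.0275,.084],-9.2)
```

```text
t 14.78 tcp [0.5243 0.0276 0.084 ] yaw -9.44 z [ 0.004 -0.002 -1.   ] F [-5.7 -0.1 24.1] w 0.016 -> shift [-0.0008  0.0002 -0.0001] spin -0.004
[0.05200051 1.37823265 0.03538409] 105.2944699244108
lamp 192.5 239.7
t 14.83 tcp [0.5243 0.0276 0.084 ] yaw -9.44 z [ 0.004 -0.002 -1.   ] F [-5.6 -0.4 24.5] w 0.0163 -> shift [-0.0008  0.0002 -0.    ] spin -0.004
```

```bash
python3 -c "
from bench import r
print(r.hand_in())"
```

```text
the job is handed in; nothing more can be done
None
```

I swung the lamp clear and pushed the keyed shaft home, collar on the hub face at about 29 N against the 16 N spring. I then handed the job in with the gripper still holding the shaft and the plain shaft untouched; no verdict came back.

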